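# Fetch the dried nose cap from under the sprung dust flap

## Robot

A 6-joint arm with a two-finger parallel gripper is mounted at the origin on the work surface. World frame = base frame: x ahead of the robot, y to its left, z up, the work surface at z = 0. Lengths are in m, angles in degrees, forces in N, time in s.
With the tool pointing down it reaches from about 0.4 to 0.825 m from the base axis. Payload 7 kg.
Tool frame: the origin (TCP) lies midway between the tips of the shut fingers; the grasp point (between the pads) lies ctrl.tcp_to_grasp behind it (ctrl.tcp_to_grasp is the distance from the TCP to the grasp point, in m); y points along the fingers, z is the direction in which the jaws open and shut, and the axes are right-handed (so a half turn about y gives the same grasp; the last joint's range is limited). The gripper opens to 88 mm and grips with 3 to 60 N. Pads are 19 mm wide; open, the fingers measure 130 mm over their backs; the gripper's body (78 mm by 193 mm) begins 47 mm behind the grasp point.
Start: joints at [-49.498, 20.546, 0.682, 0, -70.136, -16.507], TCP at [0.274, -0.617, 0.203] pointing down, gripper open.
Joint ranges: [-176.03, 176.03], [-82.01, 121.73], [-58.28, 71.71], [-173.87, 95.51], [-174.79, -0.11], [-173.66, 173.66]. Speed limits (degrees/s): [136.94, 136.94, 172.46, 180, 180, 180].

## Interface

Orientations are given as [roll, pitch, yaw] about the fixed x, y, z axes, in that order (R = Rz(yaw) Ry(pitch) Rx(roll)).
In Python, from plant import ctrl, snapshot, silhouettes gives the robot as it stands.
- The arm moves only by the shell command python3 -m pendant 'ROWS'. ROWS is JSON, a list that holds one entry, the list of rows, each a list of 7 numbers: the shift along the tool's x, y, z in cm, then the turn, a rotation vector about the tool's x, y, z in degrees, then the opening, from 0 (shut) to 1 (fully open). In form: [[[x, y, z, rx, ry, rz, hand], ...]]. A call has 1 to 12 rows; each row shifts and turns the commanded pose from where the row before left it, along the tool's axes as they then stand; what a row does not reach is not made up. A row lasts 1/12 s, in which the tool goes at most 41.7 mm and 7.16 degrees, less where a joint would pass 70% of its speed; a pose out of reach is approached as far as the arm can. A call with a gripper value outside its range is refused whole. The fingers move at their own pace and stop on an object; the grip force is fixed at half the most. Time passes only in rows, so rows that do not move let the fingers close. It gives the time, the measured TCP pose, the force and the opening at its end, in the units of the state.
- ctrl.get_obs(): the state, without advancing time (a new reading comes with each control period).
- snapshot(name): name is "scene" or "side" or "wrist"; returns a dict with "image" (400x640x3 uint8, red, green, blue), "camera_matrix" (3x3 intrinsics, pixels), "dist_coeffs" ([k1, k2, p1, p2, k3] as OpenCV has them; the pictures are not rectified), "eye" and "orientation" of the camera in the world; the wrist camera has in their place "mount" (4x4, takes a point from camera to tool coordinates, whose origin is the TCP and whose axes are the tool frame's). Camera axes: x right, y down, z forward; pixel columns grow to the right and rows downward; lengths in m; the calibration is good to about 2 mm. A picture is of the moment at which its call begins: read the wrist's pose just before it. There is no depth.
- ctrl.close_job(): hands the job in, once; it reports no verdict.
Trained networks look in a picture, given as the dict that the camera call returned (one of the last four; its "shot" number tells which), for a name from the list of things; names that differ only in an ending like _2 or _b are one class to them, and where a whole thing is asked for, a point or a joint stands for the part that bears it (a point fixed in the world has none). Each returns a list of dicts, best first, with "confidence" (0 to 1); they miss things now and then, are a little off and sometimes report something else, mostly with a low value. They report only what shows in the picture. A call takes as long as a camera call. They do not tell look-alikes from the thing itself.
- silhouettes(picture, thing): "mask" (400x640 bool, what is visible of it) and "bbox" ([left, top, width, height] in pixels, round what is visible of it).
The state is a dict: "clock": time; "joint_pos": joint angles; "qvel": joint speeds; "tau": joint torques, N m; "tool_pos": TCP position; "orientation": TCP orientation; "force": force on the tool from outside, world axes, zero at the start; "moment": the same for the moment, N m; "opening": finger opening in m.
Only numpy, scipy, OpenCV 4.12 (cv2) and the standard library are available. Lean on these libraries where they do the work, as an engineer would, in place of code of your own. Each camera call takes 0.05 s, during which the arm holds its last target.

## Task

The paint on the blue nose cap has dried. Pull the drying box's yellow-lipped spring flap open and keep it open with your hand while you reach in behind it and take hold of the blue cap, then stand the cap upright in the round cup of the mint-green stand: set it down, do not drop it. Leave the black cap where it stands, and let the flap spring shut again.

Things in the scene. Friction and masses are not known exactly. Their poses are not given: they have to be found in the camera images.
- blue_cap_mid (a point): Centre of the loose blue nose cap: 60 g upright cylinder, diameter 34, height 54 mm (sides straight to 42, then a dome); the point is 27 mm above its foot, z up. It starts on the box floor (40 mm above the table) under the flap's roof, 45 to 55 mm behind the hinge line, 60 mm or more from the side walls. Grip it with the fingers closing parallel to the lip, 30 to 38 mm above its foot.
- black_cap_mid (a point): Centre of the black nose cap, same shape and size, under the same roof beside the blue one, 85 mm or more away centre to centre; left or right varies. It must stay. The box: side walls 100 mm high; clear back wall 85 mm high, 69 mm behind the lip; the space between lip and back wall is open above down to the box floor.
- flap_lip (a point): Middle of the top edge of the yellow lip of the L-shaped dust flap, 108 mm above the table when shut. Lip 4 mm thick, 12 high, 246 long along this point's y; x points to the back of the box, away from the robot. From the lip a clear roof (underside 96 mm up) runs over the caps to a yellow front panel, hinged at its foot: hinge line 64 mm in front of (robot side) and 96 mm below this point.
- dust_flap (a joint): Flap angle, rad: 0 shut, grows as its top tips to the robot (stop 1.2). A spring shuts it: 2 N at the lip, 3 N at 0.4 rad. Open fingers lowered behind the lip, in line with the cap, to grip height and drawn level to the robot pull the lip along until they stand beside the cap (about 0.25 rad) and hold it while they close. The lip then tops 120 mm: keep the hand's body above it.
- cup_floor (a point): Centre of the inner floor of the round cup on the fixed mint-green stand, 20 mm above the table; z is up. The cup is 58 mm wide inside, its wall 10 mm high and 6 mm thick; the stand's base is 130 by 110 mm. The blue cap must stand here, its centre then 27 mm above this point.
Mind the look-alikes: they are no part of the job. Leave any pink look-alike of the part that bears blue_cap_mid alone.

How it is judged:
By the outcome, as a careful person would: the job done as asked, in the order asked, and still so for the second after the job is handed in, with the robot touching nothing.
It also fails if it takes over 38 s, if anything falls off the work surface, if the arm or the gripper's body presses on something with over 40 N, if the wrist force passes 120 N, or if a joint passes its speed limit or range.

## Working session

There is one attempt and no reset: what is moved stays moved. The work goes in short steps, Python scripts to look and compute and a shell command to move; the robot and the scene stay as the last step left them, time stands still between calls to the robot, and variables do not carry over. Pictures are saved under pics/ and viewed, and the job is handed in when it is done.

```bash
ls; mkdir -p pics; cat > h.py <<'E'
import numpy as np,cv2
from plant import ctrl,snapshot,silhouettes
from scipy.spatial.transform import Rotation as R
def save(s,n,crop=None,scale=1):
    im=s["image"]
    if crop: x,y,w,h=crop; im=im[y:y+h,x:x+w]
    if scale!=1: im=cv2.resize(im,None,fx=scale,fy=scale,interpolation=cv2.INTER_CUBIC)
    cv2.imwrite("pics/"+n,cv2.cvtColor(im,cv2.COLOR_RGB2BGR))
E
python3 - <<'E'
from h import *
o=ctrl.get_obs(); print(o, ctrl.tcp_to_grasp)
for n in ["scene","side","wrist"]:
    s=snapshot(n); save(s,n+"0.png")
    print(n,{k:v for k,v in s.items() if k!="image"})
    for t in ["blue_cap_mid","black_cap_mid","flap_lip","dust_flap","cup_floor"]:
        try: print(t,[(d["confidence"],d["bbox"]) for d in silhouettes(s,t)])
        except Exception as e: print(t,e)
E
```

```text
pics
{'clock': 0.0, 'joint_pos': array([-4.94987291e+01,  2.05913267e+01,  6.34638618e-01, -2.20040456e-02,
       -7.01374709e+01, -1.65078476e+01]), 'qvel': array([ 0.01019975, -0.00202533,  0.10249289, -0.04901762,  0.0004236 ,
        0.06514012]), 'tau': array([-6.11195610e-04, -5.82718277e+01,  2.93061090e+01,  6.99742377e+00,
        7.02840698e-03, -1.75933474e-04]), 'tool_pos': array([ 0.27424931, -0.61618684,  0.20192461]), 'orientation': array([-8.99038440e+01,  6.92513142e-03,  2.39859359e+01]), 'force': array([-0.00675696, -0.64024308,  0.67135038]), 'moment': array([0.00231837, 0.03744967, 0.02163719]), 'opening': 0.0879029802956732} 0.0188
scene {'camera_matrix': array([[420.57512992,   0.        , 323.73174413],
       [  0.        , 420.57512992, 197.10022697],
       [  0.        ,   0.        ,   1.        ]]), 'dist_coeffs': array([-0.06603524,  0.        ,  0.        ,  0.        ,  0.        ]), 'eye': array([1.06591483, 0.27881848, 0.73803705]), 'orientation': array([-1.35778793e+02,  6.43744804e-02,  1.22921140e+02]), 'shot': 1}
blue_cap_mid [(0.9, [443.2, 283
[... 858 characters left out ...]
wrist {'camera_matrix': array([[307.53058717,   0.        , 319.24976152],
       [  0.        , 307.53058717, 205.55440109],
       [  0.        ,   0.        ,   1.        ]]), 'dist_coeffs': array([-0.05707474,  0.        ,  0.        ,  0.        ,  0.        ]), 'mount': array([[-6.28022219e-04,  9.51648250e-01,  3.07189215e-01,
        -8.36025851e-02],
       [-1.15596605e-03, -3.07189762e-01,  9.51647579e-01,
        -1.81218282e-01],
       [ 9.99999135e-01,  2.42555521e-04,  1.29299506e-03,
         1.27226138e-03],
       [ 0.00000000e+00,  0.00000000e+00,  0.00000000e+00,
         1.00000000e+00]]), 'shot': 3}
blue_cap_mid []
black_cap_mid []
flap_lip []
dust_flap []
cup_floor []
```

View pics/scene0.png

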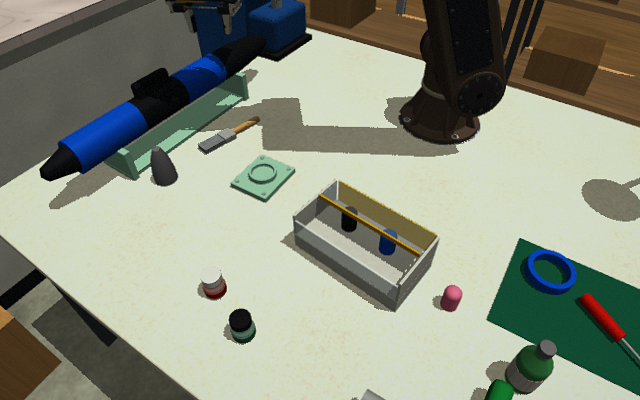

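View pics/side0.png

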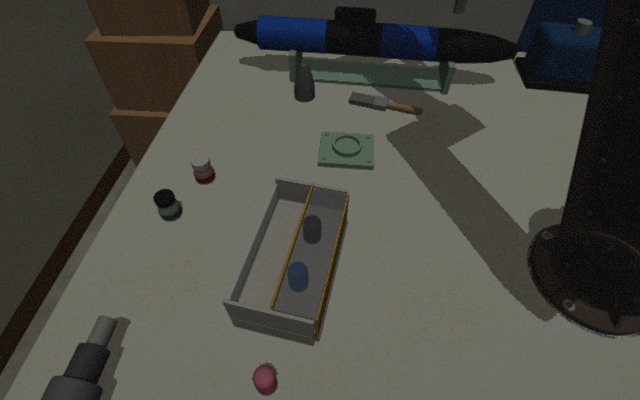

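View pics/wrist0.png

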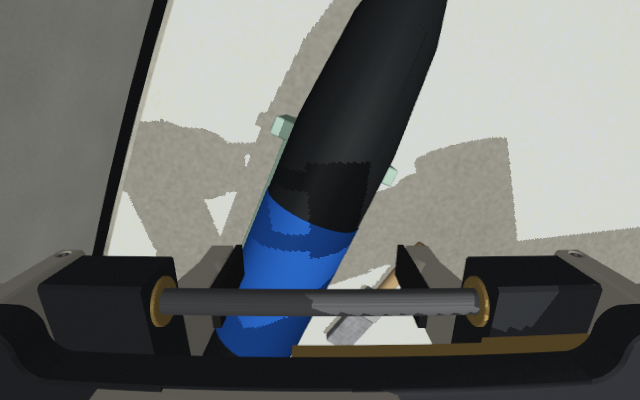

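Candidates for the blue cap:
- Scene (387,242), side (298,276): blue, under the roof. This is the target.
- Scene (451,298), side (265,379): pink, on the table. Leave it.
- Scene (349,218): black. It stays.
- The blue tape ring at scene (551,272) is not a cap.

I'll take close crops to check the choice.

```bash
python3 - <<'E'
from h import *
s=cv2.cvtColor(cv2.imread("pics/scene0.png"),cv2.COLOR_BGR2RGB)
save({"image":s},"c1.png",(285,170,160,140),5)
save({"image":s},"c2.png",(220,145,90,65),8)
s=cv2.cvtColor(cv2.imread("pics/side0.png"),cv2.COLOR_BGR2RGB)
save({"image":s},"c3.png",(225,170,135,175),3.4)
save({"image":s},"c4.png",(310,125,75,50),10)
E
```

```text
(no output)
```

View pics/c1.png

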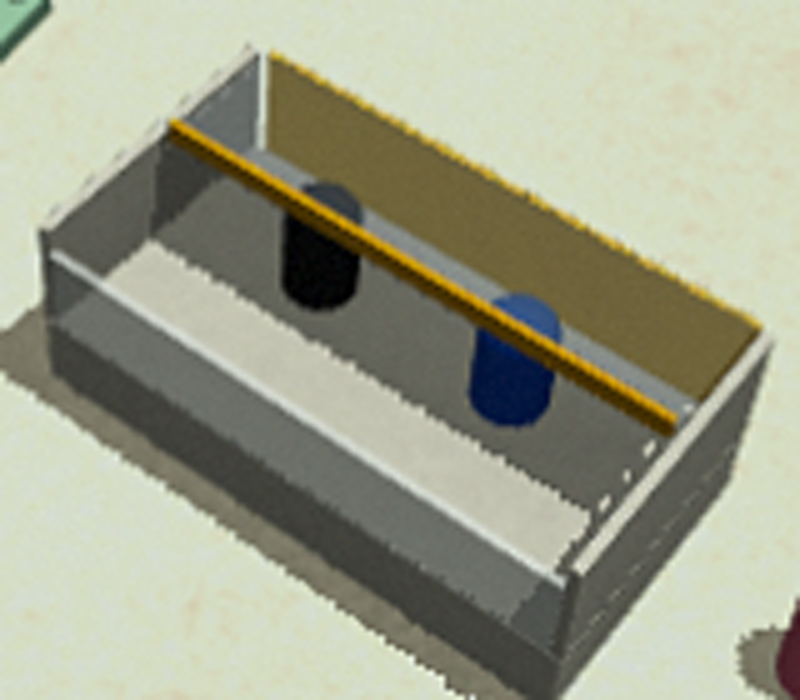

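View pics/c2.png

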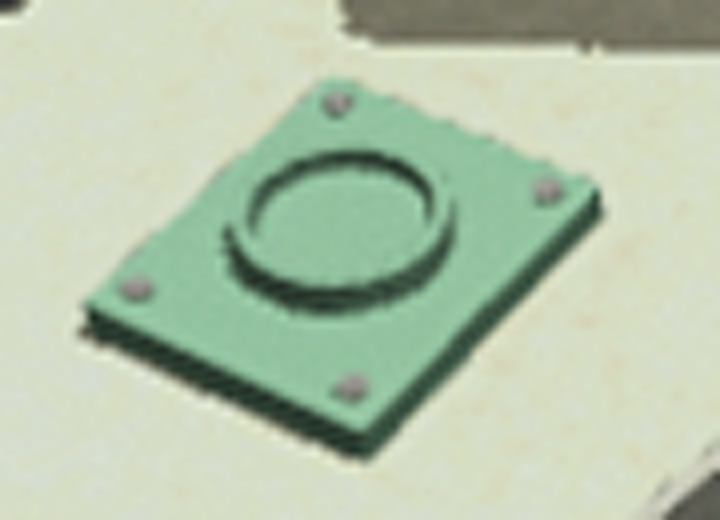

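View pics/c3.png

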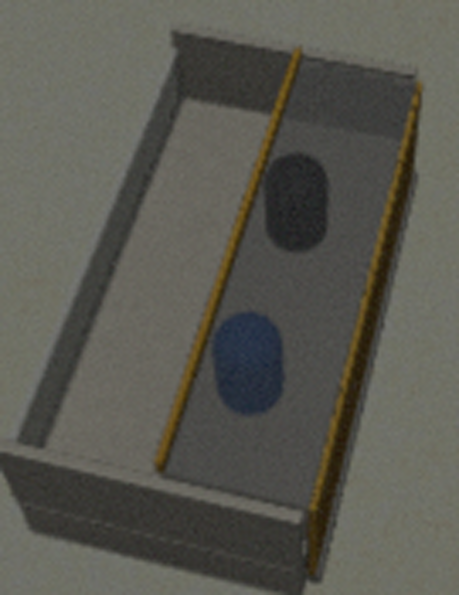

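View pics/c4.png

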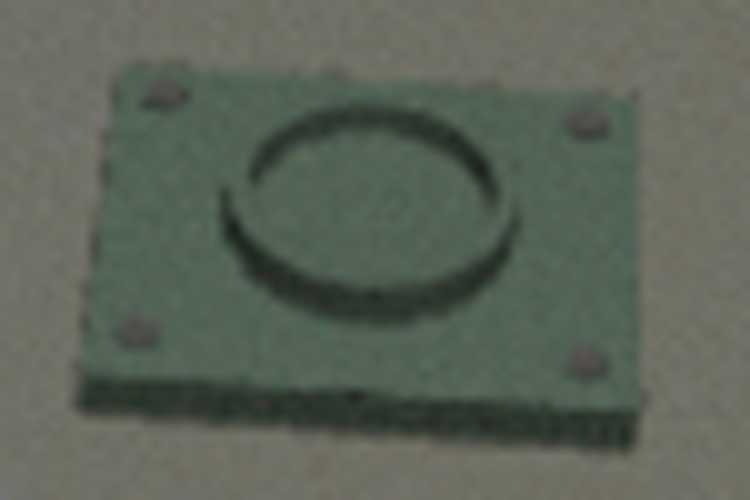

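```bash
cat > g.py <<'E'
from h import *
from scipy.optimize import least_squares
CAM={"scene":(420.57512992,323.73174413,197.10022697,-0.06603524,[1.06591483,0.27881848,0.73803705],[-1.35778793e+02,6.43744804e-02,1.22921140e+02]),
"side":(371.33155373,320.62574013,197.29775349,-0.04812536,[0.48378182,0.38610853,0.62194266],[-140.24314611,-0.62610012,-173.31192719])}
def KM(c):
    f,cx,cy,k,e,o=CAM[c]
    return np.array([[f,0,cx],[0,f,cy],[0,0,1]]),np.array([k,0,0,0,0.]),np.array(e),R.from_euler('xyz',o,degrees=True).as_matrix()
def ray(c,uv,z):
    K,D,e,M=KM(c)
    p=cv2.undistortPoints(np.array([[uv]],float),K,D)[0,0]; d=M@np.array([p[0],p[1],1]); return e+d*(z-e[2])/d[2]
def proj(c,P):
    K,D,e,M=KM(c)
    return cv2.projectPoints(((np.atleast_2d(P)-e)@M),np.zeros(3),np.zeros(3),K,D)[0][:,0]
def uc(u,s,x0): return (u+.5)/s-.5+x0
E
python3 - <<'E'
from g import *
S=lambda p:(uc(p[0],5,285),uc(p[1],5,170)); D=lambda p:(uc(p[0],3.4,225),uc(p[1],3.4,170))
S2=lambda p:(uc(p[0],8,220),uc(p[1],8,145)); D2=lambda p:(uc(p[0],10,310),uc(p[1],10,125))
for c,pts,f in [("scene",[(172,123),(673,418)],S),("side",[(297,50),(161,467)],D)]:
    a,b=[ray(c,f(p),.108) for p in pts]; d=a-b
    print("lip",c,a,b,(a+b)/2,np.linalg.norm(d),np.degrees(np.arctan2(d[1],d[0])))
for c,pts,f in [("scene",[(335,75),(600,190),(372,435),(85,303)],S2),("side",[(118,65),(637,95),(637,408),(82,378)],D2)]:
    q=np.array([ray(c,f(p),.02) for p in pts]); print("base",c,q.mean(0),[round(float(np.linalg.norm(q[i]-q[i-1])),4) for i in range(4)])
t=np.linspace(0,2*np.pi,72)
def cyl(xy,z0,rz): return np.vstack([np.c_[xy[0]+r*np.cos(t),xy[1]+r*np.sin(t),np.full(72,z0+z)] for r,z in rz])
cap=[(.017,0),(.017,.042)]+[(.017*np.cos(a),.042+.012*np.sin(a)) for a in np.linspace(.2,1.57,6)]
def bb(c,P): q=proj(c,P); return np.r_[q.min(0),q.max(0)]
def fit(name,z0,rz,obs,x0):
    def f(x):
        r=[]
        for c,b in obs:
            m=bb(c,cyl(x,z0,rz)); r+=[mi-bi for mi,bi in zip(m,b) if bi is not None]
        return r
    for o in (obs,):
        s=least_squares(f,x0); print(name,s.x,np.round(s.fun,1))
sb=lambda f,l,t,r,b:(f((l,0))[0],f((0,t))[1] if t else None,f((r,0))[0],f((0,b))[1])
fit("blue",.04,cap,[("scene",sb(S,470,293,560,427)),("side",sb(D,213,311,284,414))],[.5,.1])
fit("black",.04,cap,[("scene",sb(S,282,182,362,310)),("side",sb(D,265,153,328,250))],[.5,.0])
fit("cup",.02,[(.035,0),(.035,.01)],[("scene",sb(S2,224,None,456,314)),("side",sb(D2,220,None,519,322))],[.5,-.2])
E
```

```text
lip scene [ 0.54987292 -0.06800043  0.108     ] [0.57745626 0.17293952 0.108     ] [0.56366459 0.05246955 0.108     ] 0.2425137063216969 -96.53091577739812
lip side [ 0.54750107 -0.06820248  0.108     ] [0.57382801 0.17500093 0.108     ] [0.56066454 0.05339922 0.108     ] 0.24462421602880363 -96.17825247367777
base scene [ 0.49788443 -0.27110773  0.02      ] [0.1276, 0.1074, 0.1253, 0.1103]
base side [ 0.49269523 -0.27260675  0.02      ] [0.1101, 0.1285, 0.109, 0.1268]
blue [0.54966578 0.09832902] [-0.5 -0.4  0.4 -0.3 -0.4 -0.2  0.   0.4]
black [0.53915239 0.00064918] [-0.4 -0.6  0.3 -0.2 -0.4 -0.3  0.1  0.6]
cup [ 0.49392968 -0.27652502] [ 0.5 -0.1 -0.7 -0.2 -0.4 -0.1]
```

Blue cap ≈ (0.550, 0.098), lip middle ≈ (0.562, 0.053), box yaw ≈ -6.35°. That puts the cap about 47 mm behind the hinge line and 98 mm from the black one, both consistent with the description. The cup is at ≈ (0.494, -0.275). Next I move over the gap behind the lip.

```bash
python3 -m pendant '[[[1,-1,0.9,0,0,0,1],[2,-1,1.8,0,0,0,1],[2.9,-1,2.6,0,0,0,1],[2.9,-1,2.6,0,0,0,1],[2.9,0,2.6,0,0,0,1],[2.9,0,2.6,0,0,0,1],[2.9,0,2.6,0,0,0,1],[2.9,0,2.6,0,0,0,1],[2.9,0,2.6,0,0,0,1],[2.9,0,2.6,0,0,0,1],[2.9,0,2.6,0,0,0,1],[2.9,0,2.6,0,0,0,1]]]'
python3 -m pendant '[[[2.9,0,2.6,0,0,0,1],[2.9,0,2.6,0,0,0,1],[2.9,0,2.6,0,0,0,1],[2.9,0,2.6,0,0,0,1],[2.9,0,2.6,0,0,0,1],[2.9,0,2.6,0,0,0,1],[2.9,0,2.6,0,0,0,1],[2,0,1.8,0,6,0,1],[0,0,0,0,6,0,1],[0,0,0,0,6,0,1],[0,0,0,0,6,0,1],[0,0,0,0,6.3,0,1]]]'
cat > st.py <<'E'
from g import *
import sys
o=ctrl.get_obs(); p=o["tool_pos"]; M=R.from_euler('xyz',o["orientation"],degrees=True).as_matrix()
print(o["clock"],p,o["orientation"],o["force"],o["opening"])
t=np.array([float(v) for v in sys.argv[1:4]])
print("tool delta cm",np.round(100*M.T@(t-p),2))
E
python3 st.py .5967 .0931 .0582
```

```text
clock: 1.9
tool_pos: [0.4505, -0.2222, 0.2437]
orientation: [-90.0, -0.1, 24.0]
force: [0.1, -0.0, -0.2]
opening: 0.0878
clock: 2.9
tool_pos: [0.5723, 0.0498, 0.2433]
orientation: [-90.0, -0.0, -6.5]
force: [1.0, 0.3, -0.3]
opening: 0.0875
2.9 [0.57229163 0.04976511 0.24329014] [-8.99917539e+01 -1.88497984e-02 -6.54992509e+00] [ 1.04177604  0.25700541 -0.27101009] 0.08751309245300086
tool delta cm [ 1.92 18.51  4.58]
```

```bash
python3 -m pendant '[[[1,1.5,2.3,0,0,0,1],[0.9,1.5,2.3,0,0,0,1],[0,1,0,0,0,0,1],[0,0,0,0,0,0,1]]]'
python3 - <<'E'
from h import *
o=ctrl.get_obs(); s=snapshot("wrist"); save(s,"w1.png"); np.savez("w1.npz",img=s["image"],p=o["tool_pos"],o=o["orientation"])
for t in ["blue_cap_mid","flap_lip"]: print(t,[(d["confidence"],d["bbox"]) for d in silhouettes(s,t)])
E
python3 st.py .5967 .0931 .0582
```

```text
clock: 3.23
tool_pos: [0.5952, 0.0935, 0.2005]
orientation: [-90.1, 0.2, -6.2]
force: [-0.7, -0.5, -0.1]
opening: 0.0876
blue_cap_mid [(0.56, [436.0, 133.9, 41.8, 35.7])]
flap_lip [(0.67, [131.0, 91.6, 277.8, 84.0])]
3.3833 [0.59641243 0.09253863 0.20380605] [-8.99992983e+01 -4.29382056e-02 -6.29051276e+00] [-0.51246793  1.22662183 -0.33023532] 0.08756424642867441
tool delta cm [1.000e-02 1.456e+01 6.000e-02]
```

View pics/w1.png

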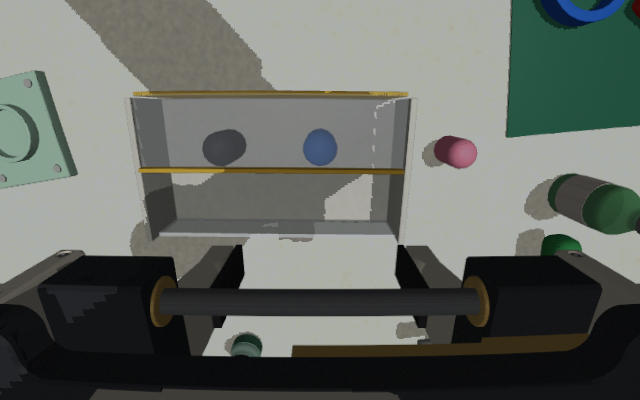

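The wrist view agrees: the blue cap (320,147) is centred between the fingers, the lip (row 170) is parallel to the jaws, and the pink one is outside the box at (455,152). I'll check the lip and cap positions from this view too.

```bash
cat > wr.py <<'E'
from g import *
KW=np.array([[307.53058717,0,319.24976152],[0,307.53058717,205.55440109],[0,0,1.]]);DW=np.array([-0.05707474,0,0,0,0])
MT=np.array([[-6.28022219e-04,9.51648250e-01,3.07189215e-01,-8.36025851e-02],[-1.15596605e-03,-3.07189762e-01,9.51647579e-01,-1.81218282e-01],[9.99999135e-01,2.42555521e-04,1.29299506e-03,1.27226138e-03],[0,0,0,1]])
def wray(p,o,uv,z):
    M=R.from_euler('xyz',o,degrees=True).as_matrix()
    q=cv2.undistortPoints(np.array([[uv]],float),KW,DW)[0,0]
    d=M@MT[:3,:3]@np.array([q[0],q[1],1]); e=p+M@MT[:3,3]; return e+d*(z-e[2])/d[2]
E
python3 - <<'E'
from wr import *
f=np.load("w1.npz"); p,o=f["p"],f["o"]; print(p,o)
a=wray(p,o,(140,170),.108);b=wray(p,o,(405,171),.108);print(a,b,(a+b)/2,np.linalg.norm(a-b))
print(wray(p,o,(320,147),.075))
print(wray(p,o,(13,133),.03))
E
```

```text
[0.59515903 0.09353231 0.20052139] [-90.08193542   0.20409926  -6.24242704]
[ 0.54772751 -0.06582769  0.108     ] [0.57540876 0.17546924 0.108     ] [0.56156813 0.05482077 0.108     ] 0.24287951434784177
[0.54978153 0.100723   0.075     ]
[ 0.49451249 -0.26195088  0.03      ]
```

```bash
python3 -m pendant '[[[0,2,0,0,0,0,1],[0,2.5,0,0,0,0,1],[0,2.5,0,0,0,0,1],[0,2.5,0,0,0,0,1],[0,2,0.1,0,0,0,1],[0,1.5,0,0,0,0,1],[0,1,0,0,0,0,1],[0,0.5,0,0,0,0,1],[0,0,0,0,0,0,1]]]'
python3 st.py .550 .0993 .0582
```

```text
clock: 4.13
tool_pos: [0.5965, 0.0934, 0.0578]
orientation: [-90.0, 0.0, -6.3]
force: [0.0, 0.6, 0.8]
opening: 0.0878
4.1333 [0.5964833  0.09339759 0.05782789] [-9.00133324e+01  1.33430797e-02 -6.32093180e+00] [0.04050944 0.56306358 0.82076184] 0.08776857427738459
tool delta cm [-4.69 -0.04  0.07]
```

Down behind the lip with no contact. Now I draw level towards the robot.

```bash
python3 -m pendant '[[[-0.6,0,0,0,0,0,1],[-0.7,0,0,0,0,0,1],[-0.7,0,0,0,0,0,1],[-0.7,0,0.1,0,0,0,1],[-0.7,0,0,0,0,0,1],[-0.7,0,0,0,0,0,1],[-0.5,0,0,0,0,0,1],[-0.1,0,0,0,0,0,1],[0,0,0,0,0,0,1],[0,0,0,0,0,0,1]]]'
python3 st.py .550 .0993 .0582
python3 - <<'E'
from h import *
o=ctrl.get_obs();s=snapshot("scene"); save(s,"s2.png",(285,150,160,150),4); s=snapshot("wrist"); save(s,"w2.png")
E
```

```text
clock: 4.97
tool_pos: [0.5499, 0.0999, 0.0579]
orientation: [-90.0, 0.0, -6.3]
force: [3.3, 0.4, 2.4]
opening: 0.0874
4.9667 [0.54994956 0.09992052 0.05786827] [-9.00050189e+01  3.27442279e-04 -6.28781764e+00] [3.26434366 0.40990555 2.38462298] 0.08739082938709447
tool delta cm [ 0.01 -0.03 -0.06]
```

View pics/s2.png

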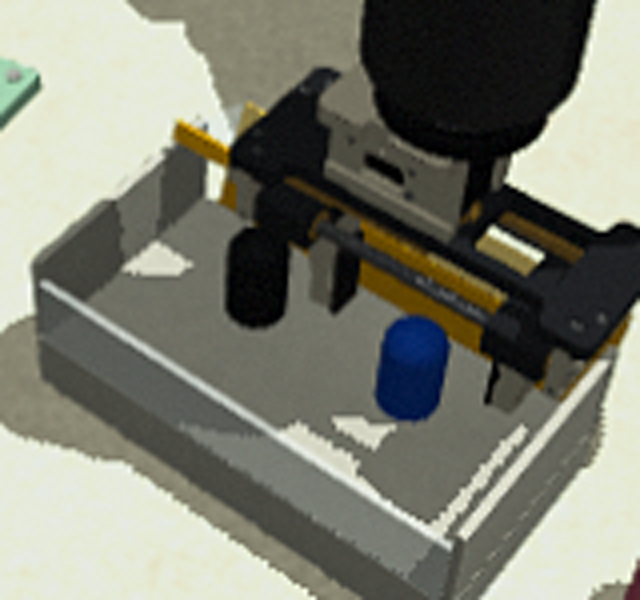

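View pics/w2.png

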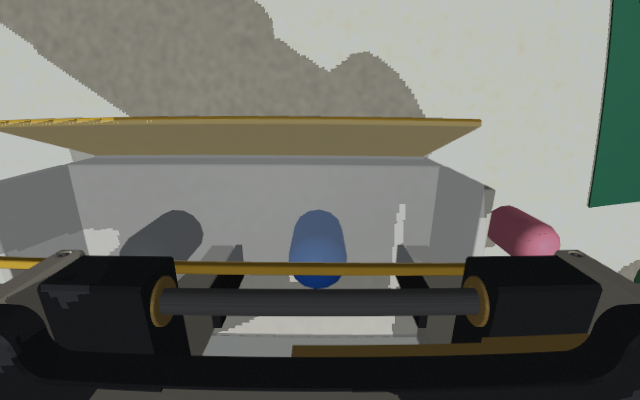

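The scene view shows the flap tipped open behind the hand, with the blue cap (412,370 in the crop) between the two fingertips (320,300 and 500,395). The black cap is clear to the left. The force of 3.3 N matches the spring. Closing.

```bash
python3 -m pendant '[[[0,0,0,0,0,0,0.6],[0,0,0,0,0,0,0.5],[0,0,0,0,0,0,0.4],[0,0,0,0,0,0,0.3],[0,0,0,0,0,0,0.2],[0,0,0,0,0,0,0.1],[0,0,0,0,0,0,0.1],[0,0,0,0,0,0,0.1],[0,0,0,0,0,0,0.1]]]'
python3 - <<'E'
from h import *
o=ctrl.get_obs();s=snapshot("scene"); save(s,"s3.png",(285,150,160,150),4);s=snapshot("side"); save(s,"d3.png",(225,160,160,160),4)
E
```

```text
clock: 5.82
tool_pos: [0.5499, 0.0999, 0.0579]
orientation: [-90.0, -0.0, -6.3]
force: [1.1, 1.7, 0.8]
opening: 0.033
```

View pics/s3.png

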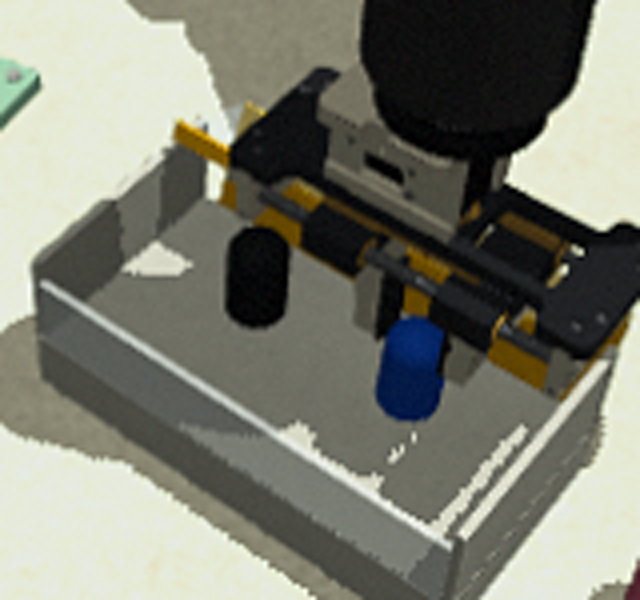

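View pics/d3.png

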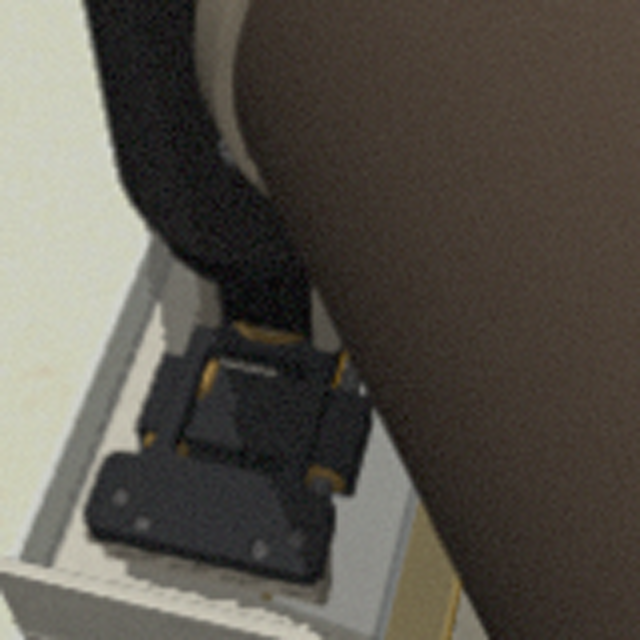

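The opening reads 33 mm on a 34 mm cap, so it is held. I lift 4 mm, then retreat level so the flap springs shut ahead of the fingers.

```bash
python3 -m pendant '[[[0,-0.4,0,0,0,0,0.1],[0.3,0,0,0,0,0,0.1],[0.6,0,0,0,0,0,0.1],[0.7,0,0,0,0,0,0.1],[0.7,0,0,0,0,0,0.1],[0.7,0,0,0,0,0,0.1],[0.7,0,0,0,0,0,0.1],[0.6,0,0,0,0,0,0.1],[0.4,0,0,0,0,0,0.1],[0.2,0,0,0,0,0,0.1],[0,0,0,0,0,0,0.1]]]'
python3 - <<'E'
from h import *
o=ctrl.get_obs();s=snapshot("scene"); save(s,"s4.png",(285,150,160,150),4)
E
```

```text
clock: 6.83
tool_pos: [0.5989, 0.0944, 0.0616]
orientation: [-90.0, 0.0, -6.3]
force: [-0.1, -0.6, -0.6]
opening: 0.0311
```

View pics/s4.png

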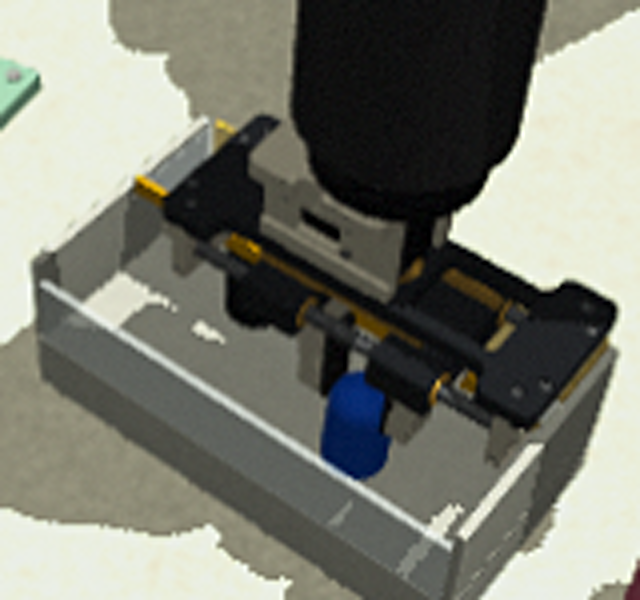

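Opening fell to 31 mm, so the cap may be off-centre towards the back. I'll measure it before lifting.

```bash
python3 -m pendant '[[[0,0,0,0,0,0,0.1]]]'
python3 - <<'E'
from wr import *
o=ctrl.get_obs(); print(o["clock"],o["tool_pos"],o["opening"],o["force"],o["moment"]); s=snapshot("wrist"); save(s,"w5.png",(200,150,240,200),3.2)
print([(d["confidence"],d["bbox"]) for d in silhouettes(s,"blue_cap_mid")])
s=snapshot("scene"); m=silhouettes(s,"blue_cap_mid"); print([(d["confidence"],d["bbox"]) for d in m]); save(s,"s5.png",(345,220,60,55),10)
E
```

```text
clock: 6.97
tool_pos: [0.5983, 0.0944, 0.0618]
orientation: [-90.0, 0.0, -6.3]
force: [-0.0, -0.6, -1.0]
opening: 0.0314
6.9667 [0.59828863 0.09440315 0.06178669] 0.03142037389285824 [-0.02678033 -0.60376702 -1.04023874] [-0.04610249 -0.00505346 -0.00412743]
[(0.68, [292.8, 224.1, 55.4, 68.1]), (0.63, [492.8, 142.9, 79.0, 58.1])]
[(0.85, [366.1, 243.3, 15.6, 25.1]), (0.62, [443.0, 283.3, 19.4, 26.3])]
```

View pics/w5.png

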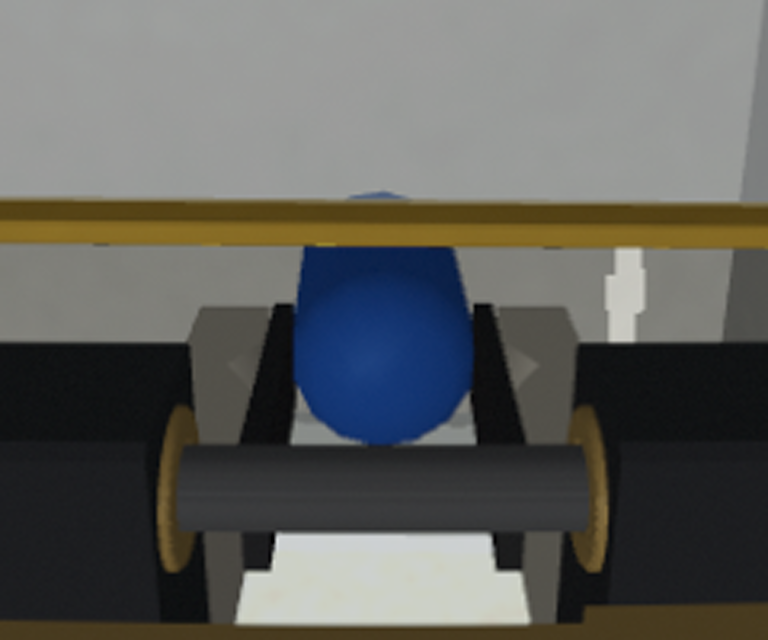

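View pics/s5.png

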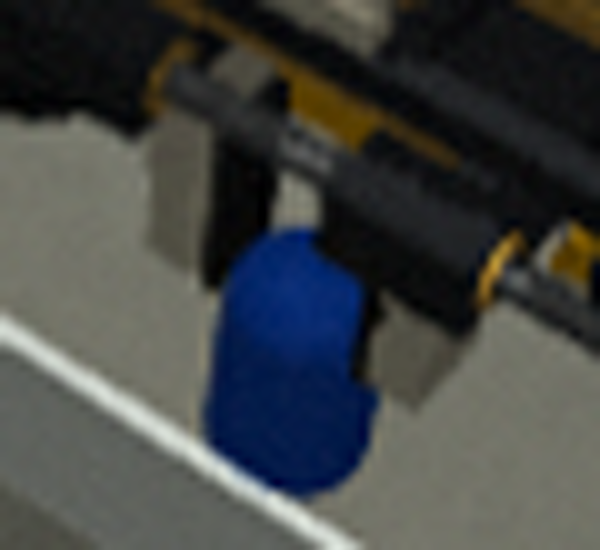

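```bash
python3 - <<'E'
from wr import *
t=np.linspace(0,2*np.pi,72)
cap=[(.017,0),(.017,.042)]+[(.017*np.cos(a),.042+.012*np.sin(a)) for a in np.linspace(.2,1.57,6)]
def cyl(x): return np.vstack([np.c_[x[0]+r*np.cos(t),x[1]+r*np.sin(t),np.full(72,x[2]+z)] for r,z in cap])
p=np.array([0.5983,.0944,.0618]);M=R.from_euler('xyz',[-90,0,-6.3],degrees=True).as_matrix()
Mc=M@MT[:3,:3]; e=p+M@MT[:3,3]
def wp(P): return cv2.projectPoints((P-e)@Mc,np.zeros(3),np.zeros(3),KW,DW)[0][:,0]
b=[uc(203,10,345),uc(228,10,220),uc(380,10,345),uc(497,10,220)]
w=[uc(293,3.2,200),uc(191,3.2,150),uc(473,3.2,200),uc(444,3.2,150)]
def f(x):
    q=proj("scene",cyl(x)); r=wp(cyl(x))
    return np.r_[q.min(0)-b[:2],q.max(0)-b[2:],r.min(0)-w[:2],r.max(0)-w[2:]]
s=least_squares(f,[.6,.095,.044]); print(s.x,np.round(s.fun,1),"tool offs",M.T@(s.x-p))
g=lambda x:f(np.r_[x,.0441]); s=least_squares(g,[.6,.095]); print(s.x,np.round(s.fun,1),M.T@(np.r_[s.x,.044]-p))
E
```

```text
[0.59949146 0.09557319 0.04210052] [ 0.5  0.6  2.   1.4 -1.8  0.1  0.9  0. ] tool offs [0.00105553 0.01969948 0.00129685]
[0.59867514 0.09569278] [ 0.8 -0.3  2.3  0.6 -2.1 -0.1  1.3  0.8] [0.00023101 0.0178     0.00132614]
```

The cap sits centred in the pads to within about 1 mm and is upright. Lifting clear of the walls, then carrying over.

```bash
python3 -m pendant '[[[0,-0.8,0,0,0,0,0.1],[0,-1.6,0,0,0,0,0.1],[0,-2.2,0,0,0,0,0.1],[0,-2.2,0,0,0,0,0.1],[0,-1.8,0,0,0,0,0.1],[0,-1.2,0,0,0,0,0.1],[0,-0.7,0,0,0,0,0.1],[0,0,0,0,0,0,0.1]]]'
python3 -m pendant '[[[-0.2,0,-1,0,0,0,0.1],[-0.4,0,-2.2,0,0,0,0.1],[-0.5,0,-3.2,0,0,0,0.1],[-0.6,0,-3.6,0,0,0,0.1],[-0.6,0,-3.6,0,0,0,0.1],[-0.6,0,-3.6,0,0,0,0.1],[-0.6,0,-3.6,0,0,0,0.1],[-0.6,0,-3.6,0,0,0,0.1],[-0.5,0,-3.2,0,0,0,0.1],[-0.5,0,-3,0,0,0,0.1],[-0.4,0,-2.4,0,0,0,0.1],[-0.3,0,-1.6,0,0,0,0.1]]]'
python3 -m pendant '[[[-0.3,0,-1,0,0,0,0.1],[0,0,0,0,0,0,0.1],[0,0,0,0,0,0,0.1]]]'
python3 - <<'E'
from h import *
o=ctrl.get_obs(); s=snapshot("wrist"); save(s,"w6.png"); np.savez("w6.npz",p=o["tool_pos"],o=o["orientation"]); print(o["tool_pos"],o["opening"])
print([(d["confidence"],d["bbox"]) for d in silhouettes(s,"cup_floor")])
s=snapshot("scene"); save(s,"s6.png"); s=snapshot("side"); save(s,"d6.png")
E
python3 st.py .494 -.2755 .04
```

```text
clock: 7.83
tool_pos: [0.5995, 0.0948, 0.1691]
orientation: [-89.9, -0.2, -6.3]
force: [0.0, 0.2, -0.3]
opening: 0.0314
clock: 8.83
tool_pos: [0.5008, -0.2452, 0.1656]
orientation: [-90.0, 0.1, -6.4]
force: [0.7, -0.1, -0.7]
opening: 0.0308
clock: 9.08
tool_pos: [0.4982, -0.2528, 0.1661]
orientation: [-90.0, 0.1, -6.4]
force: [0.7, -1.1, -0.7]
opening: 0.0312
[ 0.49817354 -0.2528089   0.16613738] 0.03122835635085696
[(0.75, [238.4, 118.6, 113.0, 126.7])]
9.2833 [ 0.49920165 -0.25182617  0.16674644] [-8.99942606e+01  6.02346334e-03 -6.23453705e+00] [ 0.04955003  0.65577058 -0.68930139] 0.03144694306664237
tool delta cm [-0.26 12.67 -2.41]
```

View pics/w6.png

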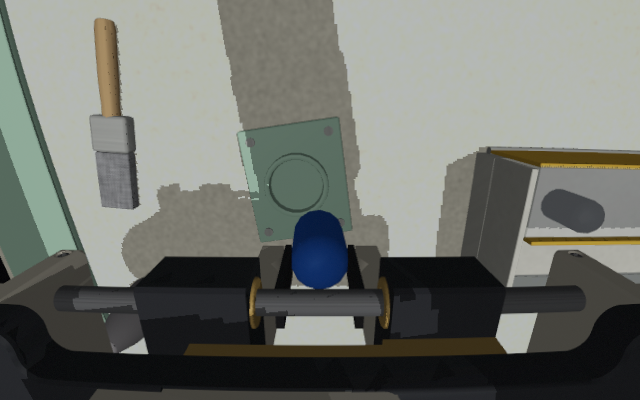

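View pics/s6.png

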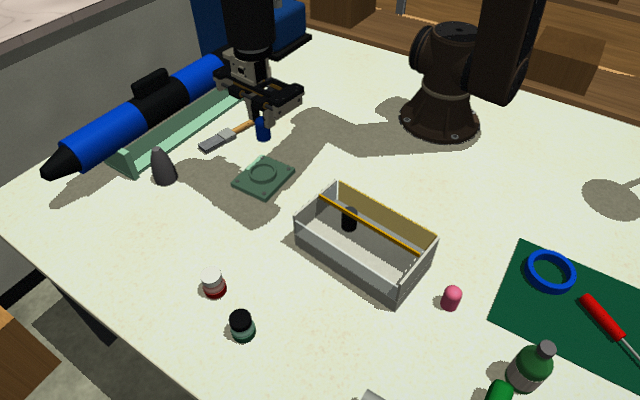

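View pics/d6.png

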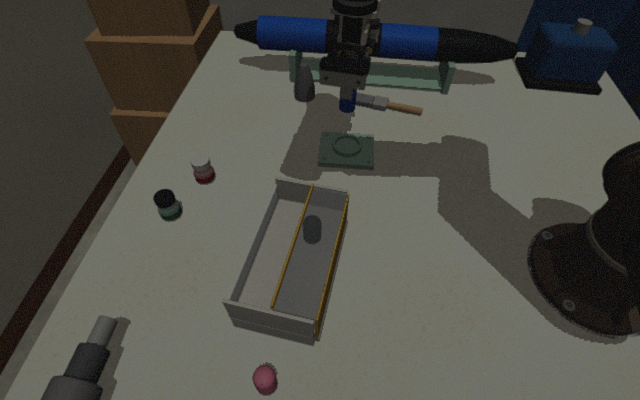

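The flap is shut and the black cap is in place. The cup ring shows at (295,182) in the wrist view; next I compute its position.

```bash
python3 - <<'E'
from wr import *
im=cv2.imread("pics/w6.png")[105:250,230:360]; cv2.imwrite("pics/w6c.png",cv2.resize(im,None,fx=4,fy=4,interpolation=cv2.INTER_CUBIC))
f=np.load("w6.npz"); print(wray(f["p"],f["o"],(295.5,182),.03))
E
```

```text
[ 0.48808785 -0.27524777  0.03      ]
```

View pics/w6c.png

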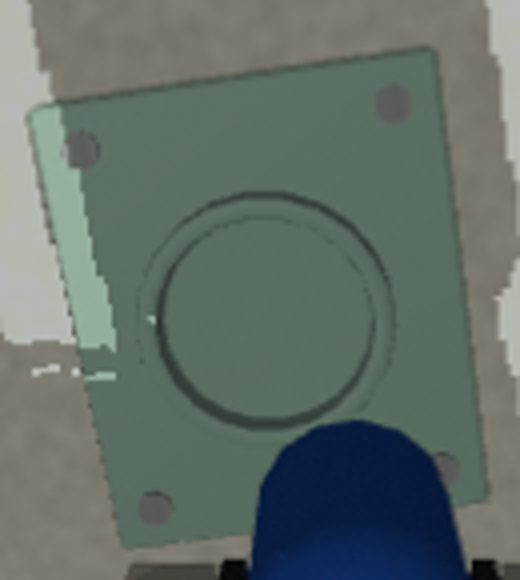

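```bash
python3 -m pendant '[[[-0.2,0,-0.8,0,0,0,0.1],[-0.2,1,-1,0,0,0,0.1],[-0.1,2,-0.7,0,0,0,0.1],[0,2,0,0,0,0,0.1],[0,2,0,0,0,0,0.1],[0,1.8,0,0,0,0,0.1],[0,1.2,0,0,0,0,0.1],[0,0.8,0,0,0,0,0.1],[0,0.5,0,0,0,0,0.1],[0,0,0,0,0,0,0.1],[0,0,0,0,0,0,0.1]]]'
python3 st.py .4915 -.276 .0385
python3 - <<'E'
from h import *
o=ctrl.get_obs(); s=snapshot("scene"); save(s,"s7.png",(210,100,110,100),6);s=snapshot("side"); save(s,"d7.png",(300,90,100,90),6)
E
```

```text
clock: 10.2
tool_pos: [0.4914, -0.2772, 0.054]
orientation: [-90.0, -0.0, -6.3]
force: [0.6, 0.5, -0.4]
opening: 0.031
10.2 [ 0.49137795 -0.27719868  0.05403973] [-9.00109035e+01 -8.01590046e-03 -6.29353983e+00] [ 0.56605517  0.50733529 -0.39178737] 0.031048874938690366
tool delta cm [-0.    1.55  0.12]
```

View pics/s7.png

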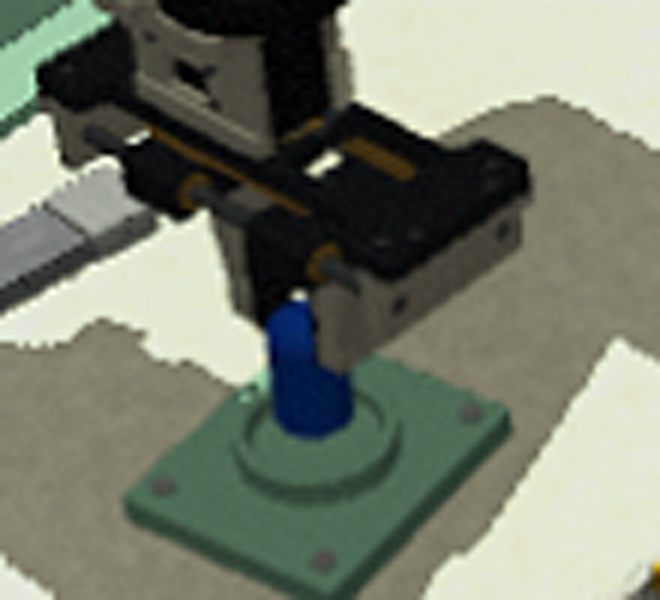

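View pics/d7.png

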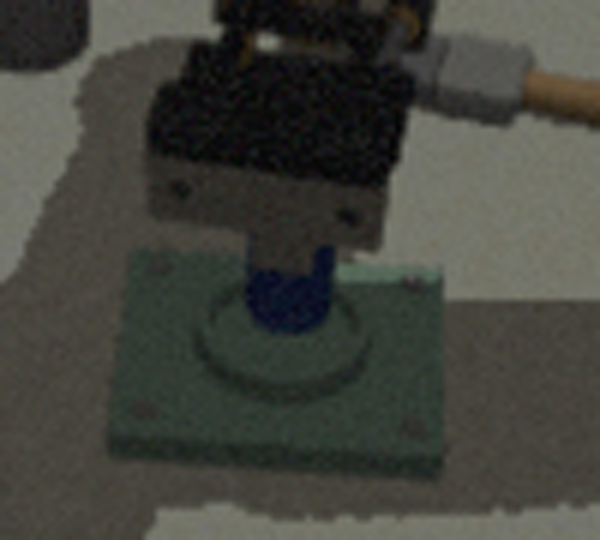

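Both views show the cap over the cup, centred and upright. Lowering gently.

```bash
python3 -m pendant '[[[0,0.5,0.1,0,0,0,0.1],[0,0.5,0,0,0,0,0.1],[0,0.3,0,0,0,0,0.1],[0,0.1,0,0,0,0,0.1],[0,0,0,0,0,0,0.1],[0,0,0,0,0,0,0.1]]]'
python3 -m pendant '[[[0,0.1,0,0,0,0,0.1],[0,0,0,0,0,0,0.1],[0,0,0,0,0,0,0.1]]]'
python3 st.py .4915 -.276 .0385
```

```text
clock: 10.8
tool_pos: [0.4913, -0.276, 0.0398]
orientation: [-90.0, 0.0, -6.3]
force: [-0.3, 0.1, -0.2]
opening: 0.0311
clock: 11.05
tool_pos: [0.4914, -0.276, 0.0389]
orientation: [-90.0, -0.0, -6.3]
force: [0.1, 0.7, -0.5]
opening: 0.0311
11.05 [ 0.4913733  -0.27598136  0.0389266 ] [-9.00004489e+01 -7.64361426e-03 -6.30369297e+00] [ 0.12688733  0.69939436 -0.54218753] 0.031132967171803982
tool delta cm [ 0.01  0.04 -0.  ]
```

```bash
python3 -m pendant '[[[0,0.05,0,0,0,0,0.1],[0,0,0,0,0,0,0.1],[0,0,0,0,0,0,0.1]]]'
python3 -m pendant '[[[0,0.05,0,0,0,0,0.1],[0,0,0,0,0,0,0.1],[0,0,0,0,0,0,0.1]]]'
```

```text
clock: 11.3
tool_pos: [0.4913, -0.276, 0.0384]
orientation: [-90.0, 0.0, -6.3]
force: [-0.1, 0.2, -0.6]
opening: 0.031
clock: 11.55
tool_pos: [0.4914, -0.276, 0.0379]
orientation: [-90.0, -0.0, -6.3]
force: [0.6, 0.1, -1.0]
opening: 0.0313
```

```bash
python3 -m pendant '[[[0,0.05,0,0,0,0,0.1],[0,0,0,0,0,0,0.1],[0,0,0,0,0,0,0.1]]]'
python3 -m pendant '[[[0,0.05,0,0,0,0,0.1],[0,0,0,0,0,0,0.1],[0,0,0,0,0,0,0.1]]]'
python3 - <<'E'
from h import *
o=ctrl.get_obs(); s=snapshot("scene"); save(s,"s8.png",(230,130,80,70),8)
E
```

```text
clock: 11.8
tool_pos: [0.4916, -0.2761, 0.0378]
orientation: [-90.0, -0.0, -6.3]
force: [-1.1, 0.2, 4.7]
opening: 0.0313
clock: 12.05
tool_pos: [0.4918, -0.2762, 0.0377]
orientation: [-90.0, -0.1, -6.3]
force: [-1.6, 0.8, 7.0]
opening: 0.0313
```

View pics/s8.png

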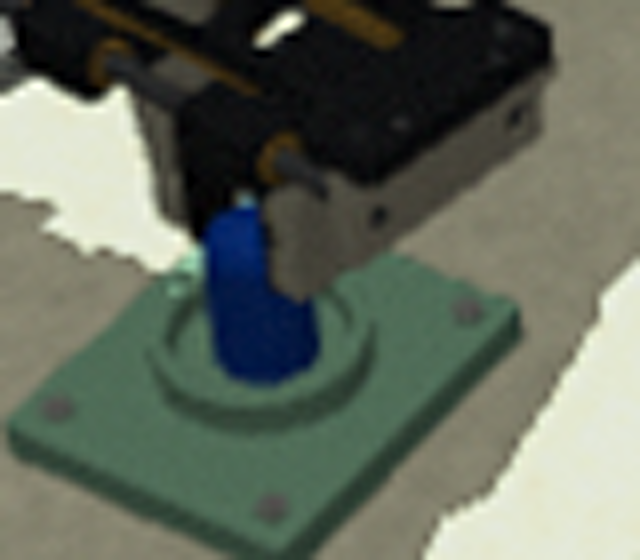

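The foot is on the cup floor at the expected height with 7 N upward, and inside the ring. I ease off and release.

```bash
python3 -m pendant '[[[0,-0.07,0,0,0,0,0.1],[0,0,0,0,0,0,0.1],[0,0,0,0,0,0,0.42],[0,0,0,0,0,0,0.46],[0,0,0,0,0,0,0.52],[0,0,0,0,0,0,0.6],[0,0,0,0,0,0,0.7],[0,0,0,0,0,0,0.75],[0,0,0,0,0,0,0.75]]]'
python3 -m pendant '[[[0,-0.5,0,0,0,0,0.75],[0,-1,0,0,0,0,0.75],[0,-2,0,0,0,0,0.75],[0,-2.5,0,0,0,0,0.75],[0,-2.5,0,0,0,0,0.75],[0,-2.5,0,0,0,0,0.75],[0,-2.5,0,0,0,0,0.75],[0,-1,0,0,0,0,0.75],[0,-0.5,0,0,0,0,0.75],[0,0,0,0,0,0,0.75],[0,0,0,0,0,0,0.75]]]'
python3 - <<'E'
from g import *
o=ctrl.get_obs(); s=snapshot("scene"); save(s,"s9.png"); m=silhouettes(s,"blue_cap_mid");print([(d["confidence"],d["bbox"]) for d in m])
save(s,"s9c.png",(230,120,80,75),8)
s=snapshot("side"); save(s,"d9.png",(300,90,100,90),6)
P=np.array([[.4915,-.275,.02],[.4915,-.275,.074]]);print(proj("scene",P),proj("side",P))
E
```

```text
clock: 12.85
tool_pos: [0.4912, -0.276, 0.0375]
orientation: [-90.0, 0.0, -6.3]
force: [-0.2, 0.2, -0.3]
opening: 0.0642
clock: 13.77
tool_pos: [0.4909, -0.2757, 0.187]
orientation: [-90.0, 0.0, -6.3]
force: [0.1, 0.6, -1.4]
opening: 0.0657
[(0.74, [441.6, 281.3, 20.7, 26.8]), (0.61, [256.7, 152.7, 13.5, 27.4])]
[[263.61108087 173.21006106]
 [261.34128776 156.85481773]] [[346.95955985 146.91676336]
 [348.49592461 129.27904286]]
```

View pics/s9.png

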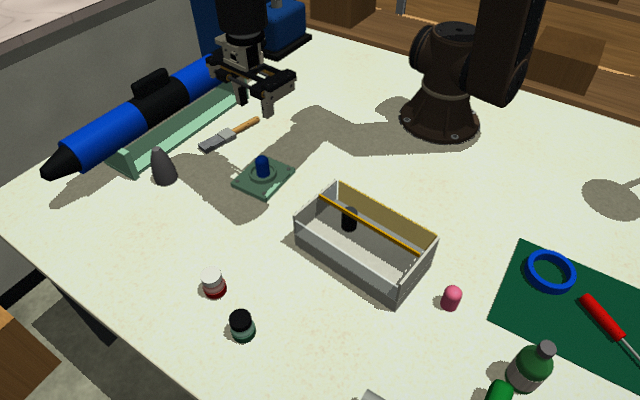

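View pics/s9c.png

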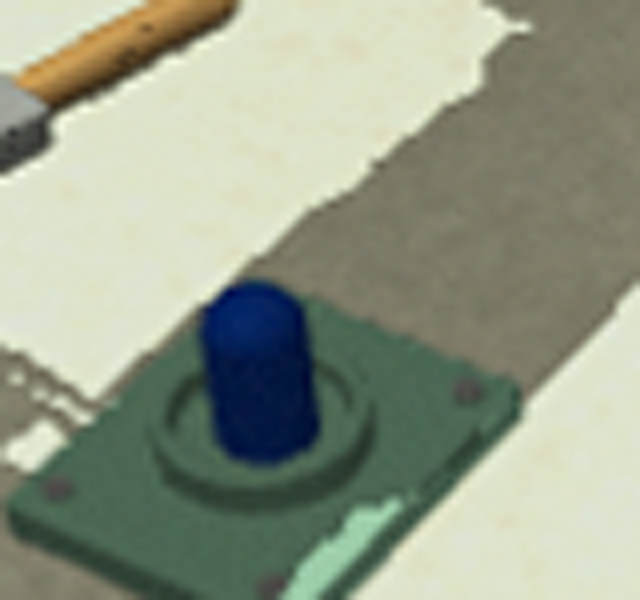

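View pics/d9.png

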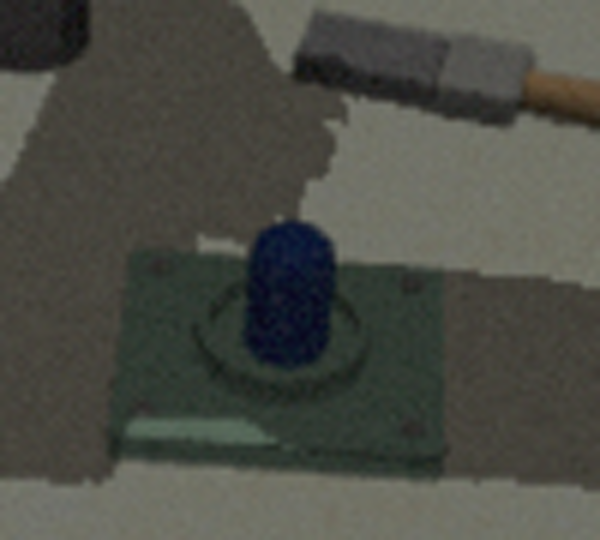

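The blue cap stands upright and centred inside the ring in both views. The flap is shut, the black and pink caps are unmoved, and the hand is 11 cm clear. Handing in.

```bash
python3 -c "
from plant import ctrl
print(ctrl.close_job())"
```

```text
the job is handed in; nothing more can be done
None
```

The blue cap now stands upright in the mint-green cup, and I have handed the job in with about 14 s on the clock. I pulled the flap open with the fingers and held it while they closed on the cap. I then backed the cap out behind the lip so the flap sprang shut. I set the cap down until the foot touched the cup floor (7 N upward at most), and only then released it.

**Last checks:** the scene and side pictures show the cap upright inside the ring, the flap shut, and the hand raised well clear. The black cap and the pink look-alike stand where they were.

**Disagreements:**
- **Grip opening:** it read 31–33 mm on the 34 mm cap, but a fit to the pictures showed the cap centred in the pads to about 1 mm.
- **Cup centre:** the views differed by about 5 mm, which is within the 12 mm of clearance round the cap.
- **Trained network:** in the last picture it rated the pink look-alike (0.74) above the real cap (0.61), so I went by colour and position.

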